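# Click the suction nozzle onto the fume extractor

### The job

Fit the orange suction nozzle to the fume extractor: lift it off its rack, slide it down over the steel spigot until its skirt sits fully home on the black collar, and turn it until the red spring button, which may point up to 50 degrees to either side, pops out through the hole in its wall; then let go. Work gently, never forcing the parts, and leave the other things where they are.

Things in the scene. Friction and masses are not known exactly. Their poses are not given: they have to be found in the camera images.
- nozzle: Orange suction nozzle, loose, about 120 g, 120 mm tall, standing on one of the rack's two pegs. Origin: centre of its underside, z up its axis. Socket: bore 39 mm from z = 8 to 53 mm (closed above), outside 46 mm; at the bottom a flared skirt widens the bore from 39 mm at z = 8 mm to 52 mm at z = 0 (58 mm outside). z = 60 to 120 mm is a plain solid round snout, 40 mm across, to grip.
- hole (a point): The button hole in the nozzle's socket wall: its centre, on the wall's outside (23 mm from the axis towards the nozzle's +x, at z = 26 mm). The hole is about 12.5 mm wide and 13 mm high.
- extractor: White fume extractor, fixed, 160 x 140 mm (x, y), 76 mm tall; origin: centre of its underside. On its top a black collar, 68 mm across, upper face 84 mm above the origin, is the stop for the skirt. The spigot swivels stiffly (about 0.25 N m) and is left turned up to 0.9 rad either way: its button points within 0.9 rad of the extractor's +x; the turn is not measured.
- spigot_top (a point): Top centre of the upright steel spigot that the nozzle slides over: 36 mm across, 47 mm tall above the collar, its top 8 mm tapered to 25 mm. The button sticks out of its side 26 mm above the collar.
- seat (a point): Centre of the collar's upper face, on the spigot's axis. The nozzle is fully home when its origin is here; with it home, the button pops out once the hole faces it within about 0.1 rad. Turning in small steps, pressed down lightly, finds it.
- button (a joint): Red spring button, a domed pin of 9 mm diameter. Value in m: 0 = fully out (tip 26 mm from the spigot's axis), growing as it is pushed in (at most 0.0095). The bore's wall holds it in by 0.003 to 0.008; popped through the hole it returns to about 0. Spring 2 to 4.5 N; wedging it in with the skirt takes about 2 to 6 N of downward push.
- rack: Fixed wooden board, 80 x 210 x 15 mm (x, y, z), origin centre of its underside. Two pegs, 28 mm across and 14 mm high, on top at y = -55 and +55 mm; one carries the orange nozzle, the other the black slot nozzle.
- slot_nozzle: Black nozzle with a flat grey slot mouth, 117 mm tall, 46 mm across, loose on the other peg; leave it there. Origin: centre of its underside.
- phone: Opened phone, 165 x 77 x 7 mm, lying loose on the blue mat between extractor and rack; leave alone. Origin: centre of its underside, long side along x.
- battery: White phone battery, 88 x 64 x 5 mm, loose on the mat, nearer the robot; leave alone. Origin: centre of its underside.
- bottle: White bottle with red cap, 52 mm in diameter, 115 mm tall, standing loose beyond the rack; leave alone. Origin: centre of its underside.
- parts_tray: Clear divided tray, 90 x 130 x 22 mm, loose, beyond the phone; leave alone. Origin: centre of its underside.
Things that resemble listed ones, but are neither listed nor needed, are in the scene too. There is more than one size of the nozzle; the one meant has the size given above. There is more than one size of the rack; the job needs the larger.

How it is judged:
By the outcome, as a careful person would: the job done as asked, in the order asked, and still so for the second after the job is handed in, with the robot touching nothing.
It also fails if it takes over 70 s, if anything falls off the work surface, if the arm or the gripper's body presses on something with over 40 N, if the wrist force passes 120 N, or if a joint passes its speed limit or range.

### The arm

A 6-joint arm with a two-finger parallel gripper is mounted at the origin on the work surface. World frame = base frame: x ahead of the robot, y to its left, z up, the work surface at z = 0. Lengths are in mm, angles in rad, forces in N, time in s.
With the tool pointing down it reaches from about 325 to 775 mm from the base axis. Payload 5.5 kg.
Tool frame: the origin (TCP) lies between the finger pads; the fingertips stand 14 mm ahead of it and the grasp point (between the pads) lies 5 mm behind it; z points along the fingers, y is the line along which they close (so a half turn about z gives the same grasp; the last joint's range is limited). The gripper opens to 85 mm and grips with 20 to 120 N. Pads are 22 mm wide; open, the fingers measure 114 mm over their backs; the gripper's body (76 mm by 85 mm) begins 54 mm behind the grasp point. The pads swing forward as they close: fully open they stand 13 mm farther back than shut.
Start: joints at [1.279, 0.091, 1.231, -0, 1.82, -0.057], TCP at [139.593, 583.55, 245.275] pointing down, gripper open.
Joint ranges: [-2.87, 2.87], [-0.86, 2.18], [0.17, 2.46], [-1.51, 4.65], [0.06, 2.69], [-2.65, 2.65]. Speed limits (rad/s): [2.57, 2.57, 3.01, 3.14, 3.14, 3.14].

### API

Orientations are given as a unit quaternion [x, y, z, w].
In Python, from rig import robot gives the robot as it stands.
- The arm moves only by the tool drive_tool, never from a script. Its argument "commands" is a list of rows, each an object with "twist": the turn, a rotation vector about the world's x, y, z in degrees, a list of three; "travel": the shift along the world's x, y, z in m, a list of three; "jaw": the opening, from 0 (shut) to 1 (fully open). A call has 1 to 5 rows; each row is the pose to reach, as a shift and turn from the pose commanded when the call began; what a row does not reach only later rows make up. A row lasts 1/8 s, in which the tool goes at most 62.5 mm and 10.7 degrees, less where a joint would pass 70% of its speed; a pose out of reach is approached as far as the arm can. A call with a gripper value outside its range is refused whole. The fingers move at their own pace and stop on an object; "squeeze" is the grip in N (left out, the last holds). Time passes only in rows, so rows that repeat a pose let the fingers close. It gives the time, the measured TCP pose, the force, the opening and the grip force at its end, in the units of the state.
- robot.sense(): the state, without advancing time (a new reading comes with each control period).
- robot.grab_frame(name): name is "scene" or "top" or "wrist"; returns a dict with "img" (420x560x3 uint8, blue, green, red), "depth" (420x560 float32, mm along the optical axis (not along the pixel's ray), 0 where there is no reading), "K" (3x3 intrinsics, pixels), "R" (3x3) and "t" (3): a world point X has camera coordinates R X + t. Camera axes: x right, y down, z forward; pixel columns grow to the right and rows downward; lengths in mm; the calibration is good to about 2 mm. A picture is of the moment at which its call begins.
- robot.hand_in(): hands the job in; it is judged then, once.
Trained networks look in the newest picture that a camera, given by its name, has taken for a name from the list of things; names that differ only in an ending like _2 or _b are one class to them, and where a whole thing is asked for, a point or a joint stands for the part that bears it (a point fixed in the world has none). Each returns a list of dicts, best first, with "confidence" (0 to 1); they miss things now and then, are a little off and sometimes report something else, mostly with a low value. They report only what shows in the picture. A call takes as long as a camera call. They do not tell look-alikes from the thing itself.
- robot.recognise(target, camera): "point" ([row, column] in pixels, amid what is visible of it).
- robot.spot_point(target, camera): "point" ([row, column] in pixels: a listed point, or the origin of a listed thing).
The state is a dict: "t": time; "joints": joint angles; "qd": joint speeds; "tau": joint torques, N m; "ee_pos": TCP position; "tool_rot": TCP orientation; "ft_force": force on the tool from outside, world axes, zero at the start; "ft_torque": the same for the moment, N m; "finger_gap": finger opening in mm; "finger_force": force on a finger pad.
Only numpy, scipy, OpenCV 4.12 (cv2) and the standard library are available. Lean on these libraries where they do the work, as an engineer would, in place of code of your own. Each camera call takes 0.05 s, during which the arm holds its last target. There are 200 camera calls.

## Working session

There is one attempt and no reset: what is moved stays moved. The work goes in short steps, Python scripts to look and compute and a tool call to move; the robot and the scene stay as the last step left them, time stands still between calls to the robot, and variables do not carry over. Pictures are saved under pics/ and viewed, at most 10 in all, crops included, and the job is handed in when it is done.

Besides the shell and the picture viewer there is one more tool, called after ">>>" as name(argument=value, ...) on one line, values as JSON. drive_tool: Moves the arm, as the interface text tells. Its arguments: {"type":"object","properties":{"commands":{"type":"array"},"squeeze":{"type":"number"}},"required":["commands"]}

```bash
mkdir -p pics
cat > h.py <<'E'
import numpy as np, cv2
from rig import robot
def world(f,r,c,d=None,z=None):
    K,R,t=f["K"],np.array(f["R"]),np.array(f["t"])
    ray=np.linalg.inv(K)@np.array([c,r,1.])
    if z is None:
        if d is None:
            p=f["depth"][int(r)-2:int(r)+3,int(c)-2:int(c)+3]; p=p[p>0]; d=np.median(p) if p.size else np.nan
        return R.T@(ray*d-t)
    o=-R.T@t; v=R.T@ray
    return o+v*(z-o[2])/v[2]
def cloud(f):
    K,R,t=f["K"],np.array(f["R"]),np.array(f["t"])
    v,u=np.mgrid[:420,:560]; d=f["depth"]
    P=np.stack([u,v,np.ones_like(u)],-1)@np.linalg.inv(K).T*d[...,None]
    return (P-t)@R
E
python3 - <<'E'
from h import *
ims=[]
for n in("scene","top"):
    f=robot.grab_frame(n); ims.append(f["img"]); np.savez(f"{n}.npz",**f)
    cv2.imwrite(f"pics/{n}0.png",f["img"])
    for k in ["nozzle","hole","extractor","spigot_top","seat","button","rack","slot_nozzle","phone","bottle"]:
        for m in("recognise","spot_point"):
            try:
                for r in getattr(robot,m)(k,n)[:3]:
                    p=r["point"]; print(n,m,k,np.round(p),round(r["confidence"],2),np.round(world(f,*p)))
            except Exception as e: print(n,m,k,e)
print({k:np.round(v,3) for k,v in robot.sense().items()})
E
```

```text
scene recognise nozzle [303. 339.] 0.74 [599. 282.  58.]
scene recognise nozzle [265. 364.] 0.55 [503. 284.  91.]
scene spot_point nozzle [309. 337.] 0.61 [601. 283.  37.]
scene spot_point nozzle [277. 361.] 0.55 [507. 286.  52.]
scene recognise hole [304. 341.] 0.72 [597. 286.  56.]
scene recognise hole [261. 364.] 0.7 [504. 281. 105.]
scene spot_point hole [274. 357.] 0.94 [503. 273.  46.]
scene spot_point hole [300. 337.] 0.89 [600. 278.  68.]
scene spot_point hole [164. 203.] 0.31 [ 511. -188.  133.]
scene recognise extractor [186. 209.] 0.84 [ 529. -159.   85.]
scene spot_point extractor [198. 212.] 0.78 [ 549. -127.   78.]
scene recognise spigot_top [187. 209.] 0.81 [ 530. -157.   83.]
scene spot_point spigot_top [164. 204.] 0.75 [ 511. -183.  134.]
scene recognise seat [189. 210.] 0.55 [ 533. -152.   81.]
scene recognise seat [330. 259.] 0.36 [758. 194.  85.]
scene spot_point seat [177. 209.] 0.94 [ 517. -167.  103.]
scene recognise button [187. 209.] 0.66 [ 531. -157.   83.]
scene spot_point button it knows: battery, bottle, extractor, hole, nozzle, parts_tray, phone, rack, s
[... 2125 characters left out ...]
83.] 0.61 [549. -15.  10.]
top spot_point phone [183. 280.] 0.63 [547.  -6.   9.]
top recognise bottle [102. 207.] 0.63 [733. 179.  96.]
top spot_point bottle [109. 206.] 0.95 [721. 183.  80.]
{'t': np.float64(2.0), 'joints': array([ 1.279,  0.091,  1.231,  0.   ,  1.82 , -0.057]), 'qd': array([-0.003,  0.001, -0.   , -0.   ,  0.   ,  0.001]), 'tau': array([ 0.0000e+00, -4.5846e+01, -4.1808e+01, -0.0000e+00,  1.0000e-03,
        0.0000e+00]), 'ee_pos': array([139.591, 583.559, 245.276]), 'tool_rot': array([ 0.117,  0.993,  0.   , -0.   ]), 'ft_force': array([ 0.631, -0.282, -0.365]), 'ft_torque': array([0.051, 0.069, 0.021]), 'finger_force': np.float64(0.0), 'finger_gap': np.float64(85.014)}
```

View pics/scene0.png

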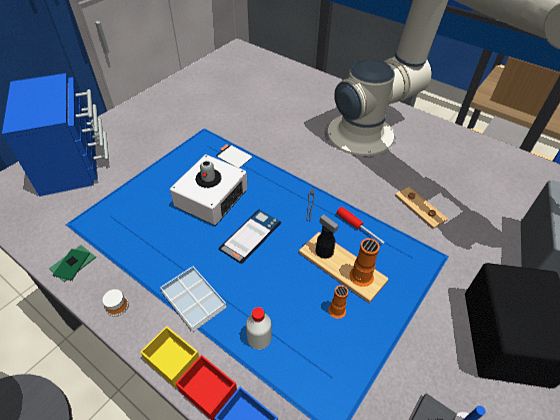

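View pics/top0.png

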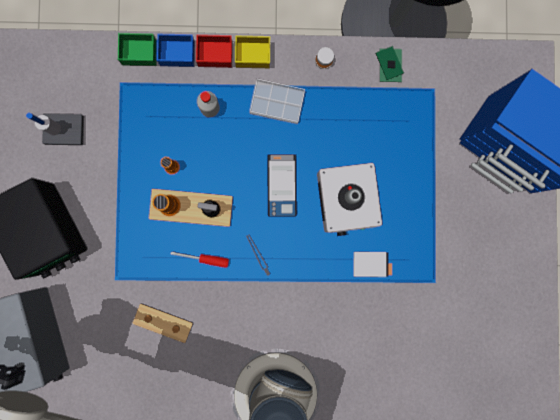

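Run:
```python
from h import *
def circ(P):
    A=np.c_[2*P,np.ones(len(P))]; s=np.linalg.lstsq(A,(P**2).sum(1),rcond=None)[0]
    return s[:2],np.sqrt(s[2]+s[:2]@s[:2])
for n in("scene","top"):
    f=dict(np.load(n+".npz")); C=cloud(f); img=f["img"].astype(int); ok=f["depth"]>0
    print(n,"cam",np.round(-f["R"].T@f["t"]))
    hsv=cv2.cvtColor(f["img"],cv2.COLOR_BGR2HSV)
    def sel(cx,cy,r,z0,z1,m=True): return C[ok&(np.hypot(C[...,0]-cx,C[...,1]-cy)<r)&(C[...,2]>z0)&(C[...,2]<z1)&m]
    for nm,c,zs in(("noz",(480,265),[(15,30),(30,60),(80,130),(131,140)]),("spig",(510,-180),[(86,120),(95,118),(128,140)]),("slot",(475,160),[(20,60),(60,140)])):
        for z in zs:
            P=sel(*c,40,*z)
            if len(P)>5:
                q,r=circ(P[:,:2]); print(nm,z,len(P),"mean",P.mean(0).round(1),"mm",P.min(0).round(),P.max(0).round(),"circ",q.round(1),r.round(1))
    P=sel(510,-170,130,70,80); 
    if len(P): print("ext rect",cv2.minAreaRect(P[:,:2].astype(np.float32)),len(P))
    red=(((hsv[...,0]<6)|(hsv[...,0]>174))&(hsv[...,1]>150)&(hsv[...,2]>80))
    P=sel(510,-180,45,85,140,red); print("red",len(P),P.mean(0).round(1) if len(P) else "")
    P=sel(480,210,140,10,20); print("rack",cv2.minAreaRect(P[:,:2].astype(np.float32)),len(P))
s=cv2.imread("pics/scene0.png"); a=cv2.resize(s[140:230,150:270],None,fx=5,fy=5,interpolation=3);b=cv2.resize(s[220:310,340:400],None,fx=3.2,fy=5,interpolation=3)
cv2.imwrite("pics/crop1.png",np.hstack([a,b])[:, :800])
```

```text
scene cam [1042.  448.  866.]
noz (15, 30) 368 mean [493.8 258.8  20. ] mm [450. 225.  15.] [520. 305.  30.] circ [480.3 267.6] 32.6
noz (30, 60) 147 mean [501.3 284.   44.3] mm [483. 258.  30.] [510. 302.  60.] circ [487.1 279.5] 20.5
noz (80, 130) 248 mean [499.4 283.1 104.5] mm [477. 259.  80.] [506. 299. 130.] circ [485.1 278.7] 19.3
noz (131, 140) 238 mean [487.6 279.  137.3] mm [464. 259. 131.] [506. 298. 140.] circ [486.6 278.9] 15.0
spig (86, 120) 272 mean [ 513.8 -172.2   95.4] mm [ 475. -213.   86.] [ 539. -148.  120.] circ [ 506.2 -181.6] 23.8
spig (95, 118) 88 mean [ 515.5 -170.3  106.8] mm [ 491. -192.   95.] [ 531. -162.  118.] circ [ 509.9 -178.8] 15.5
spig (128, 140) 95 mean [ 509.9 -177.7  132.8] mm [ 492. -194.  128.] [ 525. -165.  138.] circ [ 509.  -178.7] 11.2
slot (20, 60) 229 mean [491.1 173.8  36.8] mm [450. 125.  20.] [515. 198.  60.] circ [472.1 163.2] 29.2
slot (60, 140) 468 mean [484.4 173.7 101.6] mm [464. 148.  60.] [499. 193. 138.] circ [479.  171.8] 14.6
ext rect ((507.8554382324219, -179.66775512695312), (162.26954650878906, 141.06654357910156), 7.852
[... 713 characters left out ...]
.4
spig (95, 118) 33 mean [ 509.2 -169.5  109.4] mm [ 489. -184.   96.] [ 529. -162.  118.] circ [ 509.1 -182. ] 19.9
spig (128, 140) 127 mean [ 506.4 -179.5  132.6] mm [ 492. -196.  128.] [ 523. -164.  139.] circ [ 506.4 -179.4] 11.2
slot (20, 60) 101 mean [472.8 154.6  27.2] mm [436. 125.  20.] [511. 198.  59.] circ [476.4 163.1] 28.2
slot (60, 140) 264 mean [474.4 169.  105.3] mm [455. 148.  60.] [497. 193. 138.] circ [475.9 169.9] 15.5
ext rect ((506.5093688964844, -180.4156494140625), (159.89083862304688, 140.66107177734375), 7.692079544067383) 2332
red 13 [ 526.2 -170.8  110.9]
rack ((461.38482666015625, 219.60354614257812), (237.68914794921875, 224.7470703125), 73.55430603027344) 1597
```

View pics/crop1.png

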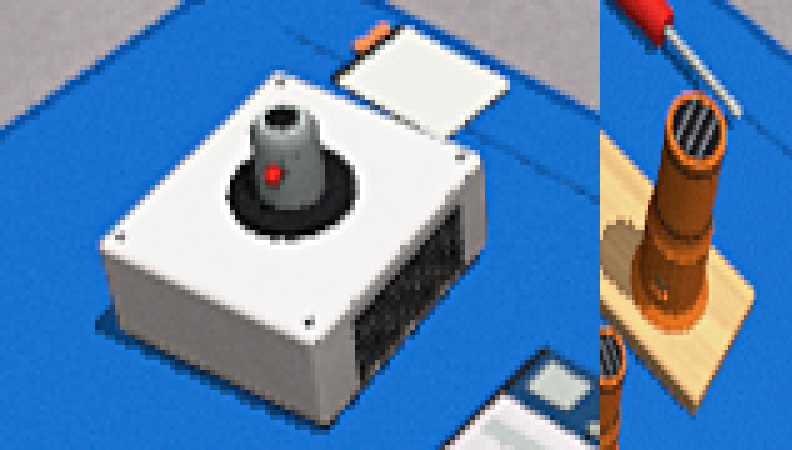

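>>> drive_tool(commands=[{"travel":[0.035,-0.031,0],"twist":[0,0,-5],"jaw":1},{"travel":[0.07,-0.062,0],"twist":[0,0,-10],"jaw":1},{"travel":[0.105,-0.092,0],"twist":[0,0,-15],"jaw":1},{"travel":[0.14,-0.123,0],"twist":[0,0,-20],"jaw":1},{"travel":[0.175,-0.154,0],"twist":[0,0,-25],"jaw":1}])

```text
t: 2.62
ee_pos: [315.5, 428.4, 245.4]
tool_rot: [0.331, 0.944, 0.0, 0.0]
ft_force: [-0.0, 0.2, 1.1]
finger_gap: 85.5
finger_force: 0.0
```

>>> drive_tool(commands=[{"travel":[0.035,-0.031,0],"twist":[0,0,-5],"jaw":1},{"travel":[0.07,-0.062,0],"twist":[0,0,-10],"jaw":1},{"travel":[0.105,-0.092,0],"twist":[0,0,-15],"jaw":1},{"travel":[0.14,-0.122,0],"twist":[0,0,-20],"jaw":1},{"travel":[0.15,-0.131,0],"twist":[0,0,-22],"jaw":1}])

```text
t: 3.25
ee_pos: [466.1, 296.8, 245.0]
tool_rot: [0.505, 0.863, -0.0, 0.0]
ft_force: [-0.3, -0.2, 0.0]
finger_gap: 85.2
finger_force: 0.0
```

Run:
```python
from h import *
f=robot.grab_frame("wrist"); cv2.imwrite("pics/w1.png",f["img"]); np.savez("w1.npz",**f)
print("cam",(-f["R"].T@f["t"]).round(),f["R"].round(2).tolist())
s=robot.sense();print(s["ee_pos"].round(1),s["joints"].round(2))
for k in("nozzle","hole"):
  for r in robot.spot_point(k,"wrist")[:3]: print(k,np.round(r["point"]),r["confidence"],world(f,*r["point"]).round(1))
C=cloud(f); m=(f["depth"]>0)&(np.hypot(C[...,0]-485,C[...,1]-279)<32)&(C[...,2]>131)&(C[...,2]<142)
P=C[m]; print(len(P)); print(cv2.minEnclosingCircle(P[:,:2].astype(np.float32)) if len(P) else "", P[:,2].mean() if len(P) else "")
# scene hole ray on cylinder at centre
from scipy.optimize import brentq
for c in[(485.5,279),(484.5,279),(486.5,279)]:
  g=dict(np.load("scene.npz"))
  for px in[(274,357),(278,358.7)]:
    for z in (41,):
      p=world(g,*px,z=z); print(px,p.round(1),np.degrees(np.arctan2(p[1]-c[1],p[0]-c[0])).round(1),np.hypot(p[0]-c[0],p[1]-c[1]).round(1))
```

```text
cam [431. 361. 373.] [[0.87, 0.49, -0.0], [0.47, -0.84, 0.28], [0.14, -0.25, -0.96]]
[466.3 296.6 245. ] [ 0.51 -0.04  1.36 -0.    1.82 -0.01]
nozzle [242. 361.] 0.74 [572.5 285.7  39.3]
hole [217. 308.] 0.78 [491.2 299.7 111.3]
hole [251. 353.] 0.68 [573.6 270.9  32.3]
hole [236. 260.] 0.2 [476.7 231.   16.9]
2075
((484.7213134765625, 281.58306884765625), 20.359981536865234) 136.75940248439997
(274, 357) [499.5 272.2  41. ] -25.7 15.6
(278, 358.7) [506.5 280.7  41. ] 4.7 21.1
(274, 357) [499.5 272.2  41. ] -24.2 16.5
(278, 358.7) [506.5 280.7  41. ] 4.5 22.1
(274, 357) [499.5 272.2  41. ] -27.4 14.7
(278, 358.7) [506.5 280.7  41. ] 5.0 20.1
```

View pics/w1.png

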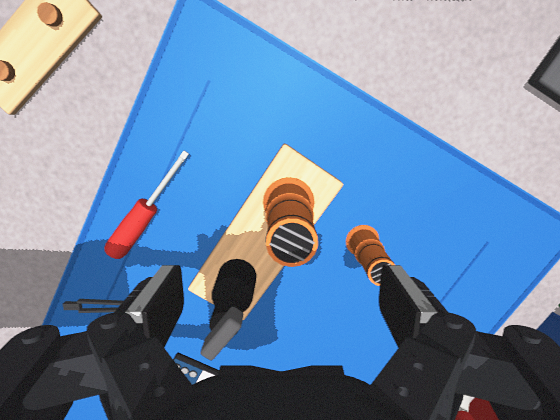

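>>> drive_tool(commands=[{"travel":[0.019,-0.017,-0.02],"twist":[0,0,0],"jaw":1},{"travel":[0.019,-0.017,-0.06],"twist":[0,0,0],"jaw":1},{"travel":[0.019,-0.017,-0.1],"twist":[0,0,0],"jaw":1},{"travel":[0.019,-0.017,-0.135],"twist":[0,0,0],"jaw":1},{"travel":[0.019,-0.017,-0.14],"twist":[0,0,0],"jaw":1}])

```text
t: 4.03
ee_pos: [481.1, 282.1, 102.3]
tool_rot: [0.502, 0.865, -0.002, -0.002]
ft_force: [0.5, -0.2, -0.2]
finger_gap: 85.2
finger_force: 0.0
```

>>> drive_tool(commands=[{"travel":[0,0,0],"twist":[0,0,0],"jaw":0.6},{"travel":[0,0,0],"twist":[0,0,0],"jaw":0.5},{"travel":[0,0,0],"twist":[0,0,0],"jaw":0.4},{"travel":[0,0,0],"twist":[0,0,0],"jaw":0.3},{"travel":[0,0,0],"twist":[0,0,0],"jaw":0.3}], squeeze=35)

```text
t: 4.65
ee_pos: [484.4, 282.1, 107.4]
tool_rot: [0.503, 0.864, 0.002, 0.001]
ft_force: [-1.3, 1.1, 5.0]
finger_gap: 39.2
finger_force: 34.9
```

Run:
```python
from h import *
g=dict(np.load("scene.npz"))
for a in range(-40,21,5):
  r=np.radians(a); X=np.array([485.2+23*np.cos(r),279.2+23*np.sin(r),41]); x=g["K"]@(g["R"]@X+g["t"]); print(a,(x[1]/x[2]).round(1),(x[0]/x[2]).round(1))
cv2.imwrite("pics/c2.png",cv2.resize(g["img"][225:300,330:400],None,fx=8,fy=8,interpolation=0))
```

```text
-40 273.2 353.3
-35 273.9 353.6
-30 274.6 354.0
-25 275.3 354.5
-20 275.9 355.0
-15 276.6 355.6
-10 277.1 356.3
-5 277.7 357.0
0 278.1 357.7
5 278.6 358.5
10 279.0 359.3
15 279.3 360.2
20 279.5 361.1
```

View pics/c2.png

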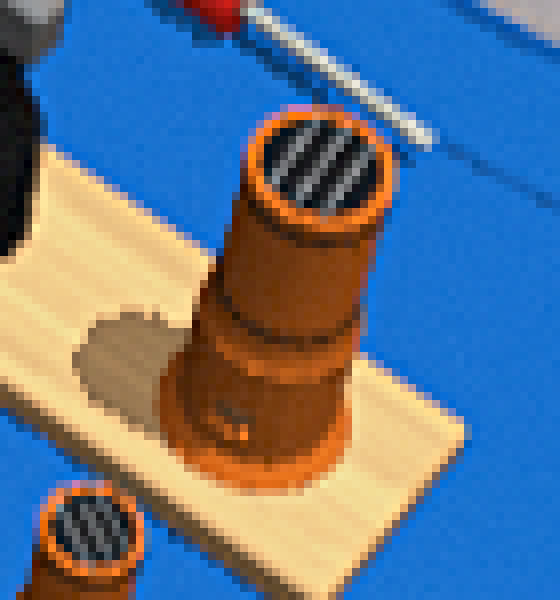

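>>> drive_tool(commands=[{"travel":[0,0,0.015],"twist":[0,0,0],"jaw":0.3},{"travel":[0,0,0.05],"twist":[0,0,0],"jaw":0.3},{"travel":[0,0,0.1],"twist":[0,0,0],"jaw":0.3},{"travel":[0,0,0.14],"twist":[0,0,0],"jaw":0.3},{"travel":[0,0,0.145],"twist":[0,0,0],"jaw":0.3}])

```text
t: 5.28
ee_pos: [484.5, 281.9, 254.9]
tool_rot: [0.503, 0.864, 0.003, 0.002]
ft_force: [0.4, 0.4, -1.6]
finger_gap: 39.1
finger_force: 35.6
```

```bash
cat > look.py <<'E'
from h import *
import sys
f=robot.grab_frame("scene"); s=robot.sense(); p=s["ee_pos"]; print(p.round(1),s["tool_rot"].round(3),s["ft_force"].round(1),s["finger_gap"].round(1),s["finger_force"].round(1),s["joints"].round(2))
pr=lambda X:(lambda x:(x[1]/x[2],x[0]/x[2]))(f["K"]@(f["R"]@np.array(X,float)+f["t"]))
zo=p[2]-90
print("axis z0,z26,z50",[np.round(pr([p[0],p[1],zo+z]),1) for z in(0,26,50)])
for a in range(-30,75,15):
  r=np.radians(a); print(a,np.round(pr([p[0]+23*np.cos(r),p[1]+23*np.sin(r),zo+26]),1),end=" ")
print()
for k in("nozzle","hole"):
  for r in robot.spot_point(k,"scene")[:3]: print(k,np.round(r["point"],1),round(r["confidence"],2),world(f,*r["point"]).round(1))
C=cloud(f)
for z0,z1 in((0,8),(12,50),(64,76)):
  m=(f["depth"]>0)&(np.hypot(C[...,0]-p[0],C[...,1]-p[1])<33)&(C[...,2]>zo+z0)&(C[...,2]<zo+z1); v,u=np.where(m); print(z0,m.sum(), C[m].mean(0).round(1) if m.any() else"", (u.min(),u.max()) if m.any() else "")
r0,c0=[int(x) for x in pr([p[0],p[1],zo+40])]
r0-=40;c0-=40
cv2.imwrite(sys.argv[1],cv2.resize(f["img"][r0:r0+75,c0:c0+75],None,fx=8,fy=8,interpolation=0)); print("crop",r0,c0)
E
python3 look.py pics/l1.png
```

```text
Traceback (most recent call last):
  File "look.py", line 3, in <module>
    f=robot.grab_frame("scene"); s=robot.sense(); p=s["ee_pos"]; print(p.round(1),s["tool_rot"].round(3),s["ft_force"].round(1),s["finger_gap"].round(1),s["finger_force"].round(1),s["joints"].round(2))
                                                                                                                                ^^^^^^^^^^^^^^^^^^^^^
AttributeError: 'float' object has no attribute 'round'
```

```bash
sed -i 's/s\["finger_gap"\].round(1),s\["finger_force"\].round(1)/round(float(s["finger_gap"]),1),round(float(s["finger_force"]),1)/; s/p\[2\]-90/p[2]-92/' look.py; python3 look.py pics/l1.png
```

```text
[483.7 281.5 250.6] [0.503 0.864 0.    0.   ] [-0.  -0.6 -2.3] 39.2 35.6 [ 0.47 -0.02  1.33 -0.    1.83 -0.05]
axis z0,z26,z50 [array([240.2, 372.9]), array([232.5, 375.1]), array([225. , 377.2])]
-30 [235.8 365.4] -15 [237.9 367.2] 0 [239.5 369.6] 15 [240.7 372.4] 30 [241.3 375.4] 45 [241.3 378.4] 60 [240.7 381.1] 
nozzle [237.8 371.4] 0.71 [507.  284.2 192.7]
nozzle [309.9 338.2] 0.7 [601.5 285.4  37.3]
hole [238.1 368.3] 0.96 [501.9 276.6 180.6]
hole [298.6 336.6] 0.85 [600.1 275.9  73.1]
hole [235.7 249.5] 0.18 [545.9 -11.2   9.3]
0 37 [497.4 283.6 165.6] (np.int64(359), np.int64(385))
12 274 [501.5 283.6 189.3] (np.int64(360), np.int64(386))
64 78 [500.2 280.9 228.1] (np.int64(367), np.int64(388))
crop 188 336
```

View pics/l1.png

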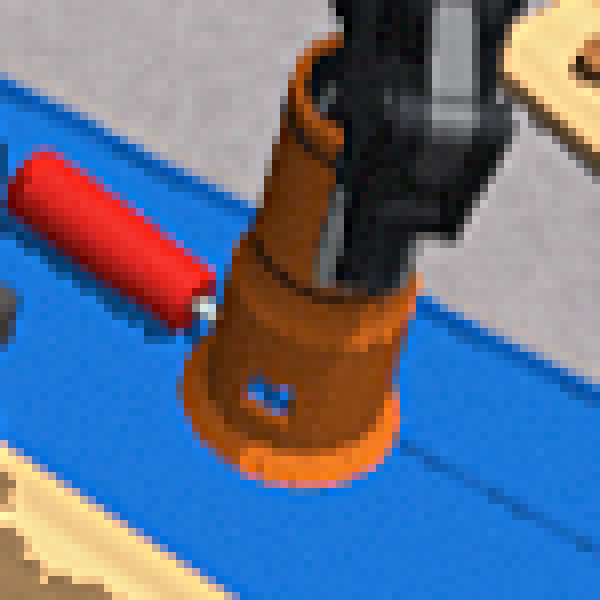

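```bash
cat > fit.py <<'E'
from h import *
from scipy.optimize import least_squares
def fitc(f,c,z0,z1,r,R=34):
    C=cloud(f); m=(f["depth"]>0)&(np.hypot(C[...,0]-c[0],C[...,1]-c[1])<R)&(C[...,2]>z0)&(C[...,2]<z1); P=C[m]
    if len(P)<8: return None,len(P)
    s=least_squares(lambda q:np.hypot(P[:,0]-q[0],P[:,1]-q[1])-r,c,loss="soft_l1",f_scale=1.)
    return s.x.round(1),len(P),round(float(np.median(np.abs(s.fun))),2)
E
python3 - <<'E'
from fit import *
g=dict(np.load("scene.npz"));t0=dict(np.load("top.npz"))
f=robot.grab_frame("scene");t=robot.grab_frame("top");p=robot.sense()["ee_pos"];zo=p[2]-92;print(p.round(1))
for n,F,G in(("scene",f,g),("top",t,t0)):
    print(n,"noz0 snout",fitc(G,(485,279),80,130,20),"sock",fitc(G,(485,279),33,62,23))
    print(n,"now sock",fitc(F,p[:2],zo+12,zo+50,23),"snout",fitc(F,p[:2],zo+64,zo+74,20))
    print(n,"spig",fitc(G,(508,-180),92,121,18),"box", end=" ")
    C=cloud(G);m=(G["depth"]>0)&(np.hypot(C[...,0]-508,C[...,1]+179)<30)&(C[...,2]>128);print(cv2.minEnclosingCircle(C[m][:,:2].astype(np.float32)))
    hsv=cv2.cvtColor(G["img"],cv2.COLOR_BGR2HSV);C=cloud(G)
    red=(((hsv[...,0]<8)|(hsv[...,0]>172))&(hsv[...,1]>120)&(hsv[...,2]>60))&(np.hypot(C[...,0]-508,C[...,1]+179)<35)&(C[...,2]>90)&(C[...,2]<140)
    v,u=np.where(red);w=hsv[...,1][red].astype(float);print("red px",len(v),np.average(v,weights=w),np.average(u,weights=w))
    pr=lambda X:(lambda x:(round(x[1]/x[2],1),round(x[0]/x[2],1)))(G["K"]@(G["R"]@np.array(X,float)+G["t"]))
    for a in range(10,50,5):
        r=np.radians(a);print(a,pr([508.5+24*np.cos(r),-179.5+24*np.sin(r),110]),end=" ")
    print()
E
```

```text
[483.  281.3 247.9]
scene noz0 snout (array([484.2, 278.4]), 248, 0.54) sock (array([484.4, 278.6]), 135, 0.54)
scene now sock (array([483.3, 277.7]), 251, 0.56) snout (array([483.4, 277.9]), 58, 0.52)
scene spig (array([ 506.8, -181.6]), 112, 0.87) box ((508.2560729980469, -178.5587921142578), 16.923233032226562)
red px 13 174.47822850762932 204.14998139188685
10 (np.float64(176.9), np.float64(201.9)) 15 (np.float64(177.2), np.float64(202.6)) 20 (np.float64(177.4), np.float64(203.3)) 25 (np.float64(177.5), np.float64(204.1)) 30 (np.float64(177.6), np.float64(204.9)) 35 (np.float64(177.7), np.float64(205.7)) 40 (np.float64(177.7), np.float64(206.5)) 45 (np.float64(177.6), np.float64(207.4)) 
top noz0 snout (array([484.5, 280. ]), 58, 0.25) sock (array([484.4, 279.6]), 36, 0.23)
top now sock (array([483.1, 278.5]), 59, 0.27) snout (array([483.7, 279.3]), 13, 0.32)
top spig (array([ 507.6, -180.2]), 44, 0.77) box ((505.9403381347656, -179.1962127685547), 17.229265213012695)
red px 11 187.32215357458077 349.4448367166814
10 (np.float64(185.0), np.float64(351.0)) 15 (np.float64(185.2), np.float64(350.2)) 20 (np.float64(185.4), np.float64(349.4)) 25 (np.float64(185.7), np.float64(348.6)) 30 (np.float64(186.1), np.float64(347.8)) 35 (np.float64(186.6), np.float64(347.1)) 40 (np.float64(187.1), np.float64(346.4)) 45 (np.float64(187.7), np.float64(345.8))
```

>>> drive_tool(commands=[{"travel":[0.001,-0.01,0.02],"twist":[0,0,0],"jaw":0.3},{"travel":[0.004,-0.045,0.025],"twist":[0,0,0],"jaw":0.3},{"travel":[0.006,-0.095,0.025],"twist":[0,0,2],"jaw":0.3},{"travel":[0.008,-0.145,0.025],"twist":[0,0,4],"jaw":0.3},{"travel":[0.01,-0.195,0.025],"twist":[0,0,5],"jaw":0.3}])

```text
t: 6.2
ee_pos: [493.4, 84.5, 276.6]
tool_rot: [0.465, 0.885, 0.0, 0.001]
ft_force: [0.6, -0.5, -1.2]
finger_gap: 39.5
finger_force: 35.6
```

>>> drive_tool(commands=[{"travel":[0.0025,-0.05,0],"twist":[0,0,1],"jaw":0.3},{"travel":[0.005,-0.1,0],"twist":[0,0,2],"jaw":0.3},{"travel":[0.0075,-0.15,0],"twist":[0,0,3],"jaw":0.3},{"travel":[0.01,-0.2,0],"twist":[0,0,4],"jaw":0.3},{"travel":[0.0125,-0.24,0],"twist":[0,0,5],"jaw":0.3}])

```text
t: 6.82
ee_pos: [505.6, -156.0, 276.6]
tool_rot: [0.427, 0.904, -0.0, 0.001]
ft_force: [0.4, 0.7, -1.9]
finger_gap: 39.6
finger_force: 35.6
```

>>> drive_tool(commands=[{"travel":[0.001,-0.018,0],"twist":[0,0,0],"jaw":0.3},{"travel":[0.001,-0.024,0],"twist":[0,0,0],"jaw":0.3},{"travel":[0.001,-0.024,0],"twist":[0,0,0],"jaw":0.3},{"travel":[0.001,-0.024,0],"twist":[0,0,0],"jaw":0.3}])

```text
t: 7.32
ee_pos: [507.2, -176.3, 275.6]
tool_rot: [0.425, 0.905, 0.0, 0.0]
ft_force: [0.2, -0.6, -0.4]
finger_gap: 39.2
finger_force: 35.6
```

```bash
cat > chk.py <<'E'
from fit import *
f=robot.grab_frame("scene");t=robot.grab_frame("top");s=robot.sense();p=s["ee_pos"];zo=p[2]-92;print(p.round(1),s["tool_rot"].round(3),s["ft_force"].round(1),round(s["finger_gap"],1))
for n,F in(("scene",f),("top",t)):
    print(n,"sock",fitc(F,p[:2],zo+12,zo+50,23),"snout",fitc(F,p[:2],zo+64,zo+74,20),"spig",fitc(F,(508,-180),95,121,18))
    for r in robot.spot_point("hole",n)[:2]:print(np.round(r["point"],1),round(r["confidence"],2),world(F,*r["point"]).round(1))
pr=lambda X:(lambda x:(float(round(x[1]/x[2],1)),float(round(x[0]/x[2],1))))(f["K"]@(f["R"]@np.array(X,float)+f["t"]))
c,_,_=fitc(f,p[:2],zo+12,zo+50,23)
for a in range(-10,50,10):
    r=np.radians(a);print(a,pr([c[0]+23*np.cos(r),c[1]+23*np.sin(r),zo+26]),end=" ")
r,c=[int(x) for x in pr([508,-180,125])]
cv2.imwrite("pics/chk.png",cv2.resize(f["img"][r-50:r+25,c-37:c+38],None,fx=8,fy=8,interpolation=0));print("crop",r-50,c-37)
E
python3 chk.py
```

```text
[ 507.2 -176.4  275.5] [0.425 0.905 0.    0.   ] [-0.   0.1 -1.4] 39.4
scene sock (array([ 507.8, -179.4]), 236, 0.75) snout (array([ 507.9, -179.4]), 58, 0.69) spig (array([ 506.9, -181.7]), 101, 0.71)
[300.  335.9] 0.87 [598.3 274.3  63. ]
[145.3 198.2] 0.59 [ 524.5 -178.4  207.3]
top sock (array([ 507.4, -178.5]), 35, 0.3) snout (None, 5) spig (array([ 506.4, -181. ]), 16, 0.25)
[168.8 176.5] 0.48 [578.4 263.4  15.6]
[183.7 357. ] 0.45 [483.9 -98.5 588.4]
-10 (145.0, 194.8) 0 (145.8, 195.9) 10 (146.4, 197.2) 20 (146.8, 198.7) 30 (147.0, 200.3) 40 (147.1, 202.0) crop 116 169
```

View pics/chk.png

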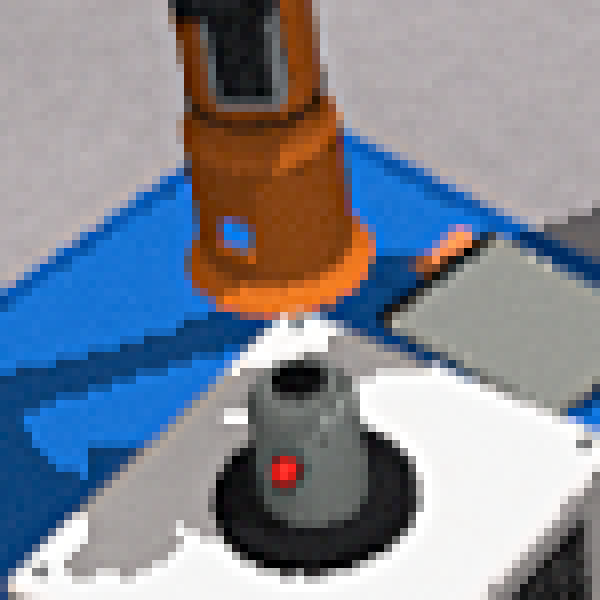

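>>> drive_tool(commands=[{"travel":[-0.001,-0.0025,-0.012],"twist":[0,0,0],"jaw":0.3},{"travel":[-0.001,-0.0025,-0.03],"twist":[0,0,0],"jaw":0.3},{"travel":[-0.001,-0.0025,-0.048],"twist":[0,0,0],"jaw":0.3},{"travel":[-0.001,-0.0025,-0.05],"twist":[0,0,0],"jaw":0.3}])

```text
t: 8.02
ee_pos: [505.2, -179.6, 222.2]
tool_rot: [0.426, 0.905, -0.0, -0.002]
ft_force: [-0.1, 0.5, -1.5]
finger_gap: 39.6
finger_force: 35.6
```

>>> drive_tool(commands=[{"travel":[0,0,-0.004],"twist":[0,0,0],"jaw":0.3},{"travel":[0,0,-0.008],"twist":[0,0,0],"jaw":0.3},{"travel":[0,0,-0.012],"twist":[0,0,0],"jaw":0.3},{"travel":[0,0,-0.012],"twist":[0,0,0],"jaw":0.3}])

```text
t: 8.52
ee_pos: [506.0, -179.9, 213.0]
tool_rot: [0.426, 0.905, -0.0, -0.0]
ft_force: [-1.2, 0.1, -2.3]
finger_gap: 39.5
finger_force: 35.6
```

>>> drive_tool(commands=[{"travel":[0,0,-0.003],"twist":[0,0,0],"jaw":0.3},{"travel":[0,0,-0.006],"twist":[0,0,0],"jaw":0.3},{"travel":[0,0,-0.006],"twist":[0,0,0],"jaw":0.3}])

```text
t: 8.9
ee_pos: [506.0, -179.9, 206.9]
tool_rot: [0.426, 0.905, 0.0, -0.0]
ft_force: [-0.1, -0.6, -1.3]
finger_gap: 39.3
finger_force: 35.6
```

>>> drive_tool(commands=[{"travel":[0,0,-0.003],"twist":[0,0,0],"jaw":0.3},{"travel":[0,0,-0.005],"twist":[0,0,0],"jaw":0.3},{"travel":[0,0,-0.005],"twist":[0,0,0],"jaw":0.3}])

```text
t: 9.28
ee_pos: [506.5, -179.8, 202.5]
tool_rot: [0.426, 0.905, 0.0, 0.001]
ft_force: [0.9, 0.7, 0.3]
finger_gap: 39.3
finger_force: 35.7
```

>>> drive_tool(commands=[{"travel":[0,0,-0.003],"twist":[0,0,0],"jaw":0.3},{"travel":[0,0,-0.006],"twist":[0,0,0],"jaw":0.3},{"travel":[0,0,-0.006],"twist":[0,0,0],"jaw":0.3}])

```text
t: 9.65
ee_pos: [506.2, -179.7, 195.9]
tool_rot: [0.426, 0.905, 0.0, -0.0]
ft_force: [3.6, 1.7, -0.6]
finger_gap: 39.2
finger_force: 35.7
```

>>> drive_tool(commands=[{"travel":[0,0,-0.003],"twist":[0,0,0],"jaw":0.3},{"travel":[0,0,-0.006],"twist":[0,0,0],"jaw":0.3},{"travel":[0,0,-0.006],"twist":[0,0,0],"jaw":0.3}])

```text
t: 10.02
ee_pos: [505.9, -179.9, 189.4]
tool_rot: [0.426, 0.905, -0.0, -0.001]
ft_force: [3.9, 2.3, -1.6]
finger_gap: 39.6
finger_force: 35.6
```

>>> drive_tool(commands=[{"travel":[0,0,-0.004],"twist":[0,0,0],"jaw":0.3},{"travel":[0,0,-0.009],"twist":[0,0,0],"jaw":0.3},{"travel":[0,0,-0.009],"twist":[0,0,0],"jaw":0.3}])

```text
t: 10.4
ee_pos: [505.6, -179.6, 180.2]
tool_rot: [0.426, 0.905, 0.0, -0.001]
ft_force: [2.4, 4.0, -2.8]
finger_gap: 39.2
finger_force: 35.5
```

>>> drive_tool(commands=[{"travel":[0,0,-0.002],"twist":[0,0,0],"jaw":0.3},{"travel":[0,0,-0.004],"twist":[0,0,0],"jaw":0.3},{"travel":[0,0,-0.005],"twist":[0,0,0],"jaw":0.3},{"travel":[0,0,-0.005],"twist":[0,0,0],"jaw":0.3}])

```text
t: 10.9
ee_pos: [506.2, -180.0, 176.6]
tool_rot: [0.426, 0.905, -0.0, 0.0]
ft_force: [2.8, 3.3, 0.4]
finger_gap: 39.7
finger_force: 35.8
```

>>> drive_tool(commands=[{"travel":[0,0,-0.001],"twist":[0,0,0],"jaw":0.3},{"travel":[0,0,-0.002],"twist":[0,0,0],"jaw":0.3},{"travel":[0,0,-0.002],"twist":[0,0,0],"jaw":0.3}])

```text
t: 11.28
ee_pos: [506.3, -180.1, 176.4]
tool_rot: [0.426, 0.905, -0.0, 0.001]
ft_force: [0.0, 3.8, 9.0]
finger_gap: 39.0
finger_force: 36.6
```

>>> drive_tool(commands=[{"travel":[0,0,0],"twist":[0,0,1.5],"jaw":0.3},{"travel":[-0.0001,-0.0001,0],"twist":[0,0,3],"jaw":0.3},{"travel":[-0.0002,-0.0001,0],"twist":[0,0,4.5],"jaw":0.3},{"travel":[-0.0003,-0.0002,0],"twist":[0,0,6],"jaw":0.3},{"travel":[-0.0003,-0.0002,0],"twist":[0,0,6],"jaw":0.3}])

```text
t: 11.9
ee_pos: [506.6, -180.1, 176.4]
tool_rot: [0.378, 0.926, 0.0, 0.002]
ft_force: [2.1, 4.1, 6.4]
finger_gap: 39.1
finger_force: 36.3
```

```bash
cat > red.py <<'E'
from h import *
s=robot.sense();print(s["ee_pos"].round(1),s["ft_force"].round(1),s["ft_torque"].round(2))
im=[]
for n in("scene","top"):
    f=robot.grab_frame(n);h=cv2.cvtColor(f["img"],cv2.COLOR_BGR2HSV)
    x=f["K"]@(f["R"]@np.array([530,-168,110.])+f["t"]);c,r=int(x[0]/x[2]),int(x[1]/x[2])
    w=h[r-14:r+15,c-14:c+15].astype(int);red=((w[...,0]<4)|(w[...,0]>174))&(w[...,1]>190)&(w[...,2]>120);print(n,red.sum(),(np.argwhere(red).mean(0)+[r-14,c-14]).round(1) if red.any() else "")
    im.append(cv2.resize(f["img"][r-37:r+38,c-25:c+25],None,fx=8,fy=8,interpolation=0))
cv2.imwrite("pics/red.png",np.hstack(im))
E
python3 red.py
```

```text
[ 506.6 -180.1  176.4] [2.1 4.1 6.4] [ 1.   -0.65  0.  ]
scene 0 
top 0
```

>>> drive_tool(commands=[{"travel":[0,0,0],"twist":[0,0,1],"jaw":0.3},{"travel":[-0.0001,-0.0001,0],"twist":[0,0,2],"jaw":0.3},{"travel":[-0.0001,-0.0001,0],"twist":[0,0,3],"jaw":0.3},{"travel":[-0.0001,-0.0001,0],"twist":[0,0,3],"jaw":0.3}])

```text
t: 12.5
ee_pos: [506.4, -180.2, 176.4]
tool_rot: [0.354, 0.935, 0.0, 0.002]
ft_force: [2.0, 4.4, 8.1]
finger_gap: 39.3
finger_force: 36.3
```

```bash
python3 red.py
```

```text
[ 506.4 -180.2  176.4] [2.  4.4 8.1] [ 1.02 -0.47  0.09]
scene 5 [174.6 203.8]
top 0
```

View pics/red.png

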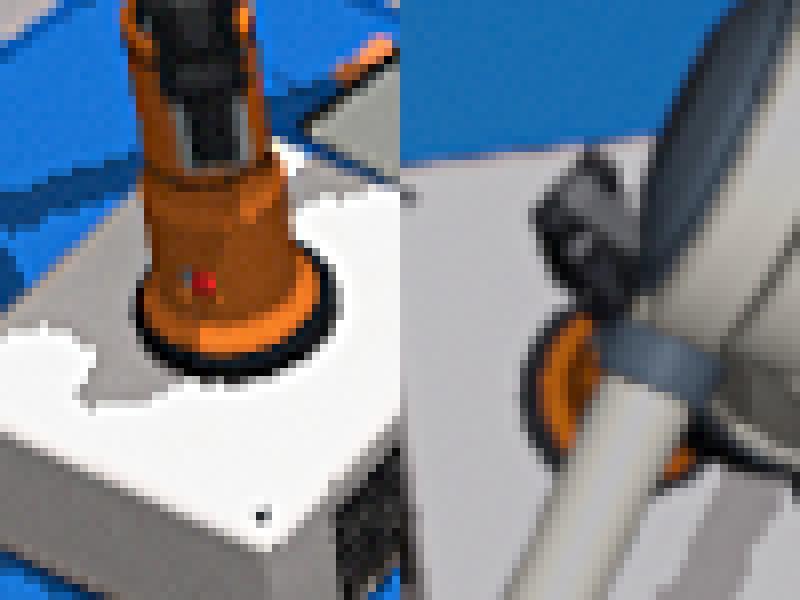

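>>> drive_tool(commands=[{"travel":[0,0,0],"twist":[0,0,1],"jaw":0.3},{"travel":[-0.0001,-0.0001,0],"twist":[0,0,2.5],"jaw":0.3},{"travel":[-0.0001,-0.0001,0],"twist":[0,0,2.5],"jaw":0.3}])

```text
t: 12.98
ee_pos: [506.2, -180.3, 176.4]
tool_rot: [0.333, 0.943, 0.0, 0.002]
ft_force: [1.9, 3.5, 7.5]
finger_gap: 39.3
finger_force: 36.3
```

```bash
python3 red.py
python3 - <<'E'
import cv2;a=cv2.imread("pics/red.png")[:,:400];cv2.imwrite("pics/red2.png",a)
E
```

```text
[ 506.2 -180.3  176.4] [1.9 3.5 7.5] [ 1.05 -0.38  0.02]
scene 6 [174.5 204. ]
top 0
```

View pics/red2.png

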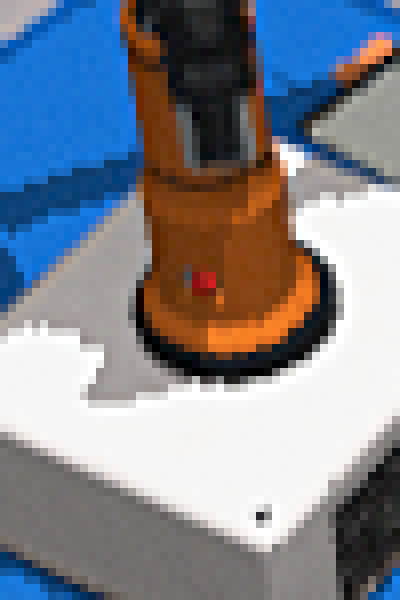

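>>> drive_tool(commands=[{"travel":[0,0,0],"twist":[0,0,1],"jaw":0.3},{"travel":[-0.0001,-0.0001,0],"twist":[0,0,2],"jaw":0.3},{"travel":[-0.0001,-0.0001,0],"twist":[0,0,2],"jaw":0.3}])

```text
t: 13.45
ee_pos: [506.1, -180.4, 176.4]
tool_rot: [0.317, 0.948, 0.0, 0.002]
ft_force: [0.7, 5.2, 7.2]
finger_gap: 39.0
finger_force: 36.3
```

```bash
python3 red.py
python3 - <<'E'
from h import *
for n,im in(("before",np.load("scene.npz")["img"]),("now",robot.grab_frame("scene")["img"])):
    h=cv2.cvtColor(im,cv2.COLOR_BGR2HSV)[168:182,196:212].astype(int); s=((h[...,0]<8)|(h[...,0]>172))
    print(n);print(im[171:179,200:209,2]);print(im[171:179,200:209,1])
E
```

```text
[ 506.1 -180.4  176.4] [0.7 5.2 7.2] [ 1.02 -0.35 -0.08]
scene 6 [174.5 204. ]
top 0 
before
[[ 68  71  82  92  93  97  94 109 104]
 [ 19  74  79  76 110  88  73 108 105]
 [ 18  80  73 119 208 172  78  94 106]
 [ 22  72  86 211 255 254  95  70 103]
 [ 26  52  98 214 251 213  75  87 106]
 [ 15  50  79 114 148 124  67 100 105]
 [ 12  37  75  63  68  60  92  99 103]
 [ 12  31  75  83  78  83  96  98  99]]
[[ 70  74  86  97 105 107 100 110 108]
 [ 20  77  89  88  88  91  86 116 110]
 [ 17  88  80  50  27  43  68 105 113]
 [ 23  81  74  30  48  31  30  83 110]
 [ 28  61  85  25  43  23  42 103 109]
 [ 16  56  82  31  28  34  81 109 109]
 [ 16  42  88  73  60  64 103 103 105]
 [ 13  32  82  88  85  88  99 101 103]]
now
[[110 111 115 118 112 114 108 112 136]
 [104 114 109 109 112 114 114 121 136]
 [108 107  96 110 131 118 113 140 137]
 [107  97  74 130 162 133 107 136 136]
 [103 103 106 147 155 121  84 135 135]
 [105 107 134 117 118 107 162 131 134]
 [101 108 128 106 113 120 217 131 130]
 [112 107 109 108 109 115 112 131 132]]
[[ 56  55  60  60  55  57  53  56  70]
 [ 49  58  55  55  58  57  57  62  66]
 [ 55  54  60  53  55  50  55  73  70]
 [ 54  53  69  29  34  23  46  68  68]
 [ 48  56  71  11  21  11  43  72  65]
 [ 51  56  76  31  27  38  97  65  69]
 [ 51  56  64  58  49  63 119  66  63]
 [ 54  54  56  56  57  56  55  66  65]]
```

>>> drive_tool(commands=[{"travel":[0,0,0.002],"twist":[0,0,0],"jaw":0.3},{"travel":[0,0,0.002],"twist":[0,0,0],"jaw":0.5},{"travel":[0,0,0.002],"twist":[0,0,0],"jaw":0.7},{"travel":[0,0,0.002],"twist":[0,0,0],"jaw":1},{"travel":[0,0,0.002],"twist":[0,0,0],"jaw":1}])

```text
t: 14.22
ee_pos: [505.3, -180.6, 176.0]
tool_rot: [0.317, 0.948, -0.0, -0.0]
ft_force: [0.2, 0.1, 0.6]
finger_gap: 85.2
finger_force: 0.0
```

>>> drive_tool(commands=[{"travel":[0,0,0],"twist":[0,0,0],"jaw":1},{"travel":[0,0,0.02],"twist":[0,0,0],"jaw":1},{"travel":[0,0,0.06],"twist":[0,0,0],"jaw":1},{"travel":[0,0,0.1],"twist":[0,0,0],"jaw":1},{"travel":[0,0,0.1],"twist":[0,0,0],"jaw":1}])

```text
t: 14.85
ee_pos: [506.6, -180.9, 282.5]
tool_rot: [0.317, 0.948, -0.0, 0.005]
ft_force: [-0.5, -0.1, -0.9]
finger_gap: 85.6
finger_force: 0.0
```

```bash
python3 red.py
python3 - <<'E'
from fit import *
im=cv2.imread("pics/red.png")[:,:400];cv2.imwrite("pics/red3.png",im)
f=robot.grab_frame("scene");C=cloud(f);m=(f["depth"]>0)&(np.hypot(C[...,0]-507,C[...,1]+180)<15)&(C[...,2]>150)&(C[...,2]<225)
print(fitc(f,(507,-180),150,195,20),fitc(f,(507,-180),96,135,23),np.percentile(C[m][:,2],[50,90,98]))
for k in("slot_nozzle","phone"): print(k,[world(f,*r["point"]).round() for r in robot.spot_point(k,"scene")[:1]])
E
```

```text
[ 506.6 -180.9  282.5] [-0.5 -0.1 -0.9] [ 0.   -0.02 -0.04]
scene 7 [174.7 204. ]
top 3 [186.3 349.3]
(array([ 505.7, -183.3]), 227, 0.62) (array([ 506. , -183.1]), 202, 0.66) [207.31189993 208.88065271 209.57754428]
slot_nozzle [array([498., 176.,  38.])]
phone [array([539.,  -8.,  10.])]
```

View pics/red3.png

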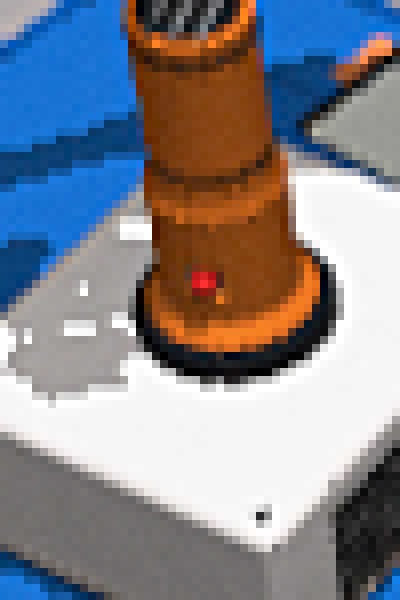

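```bash
python3 -c "
from rig import robot;print(robot.hand_in())"
```

```text
the job is handed in; nothing more can be done
None
```

I fitted the orange nozzle on the spigot with its skirt home on the collar. The red button shows through the hole in both camera views. I then released it, backed the gripper clear and handed in at about 15 s; hand-in returned no verdict.

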